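# Draw the mesh filter out of the worktop extractor and show it

### The arm

A 7-joint arm with a two-finger parallel gripper is mounted at the origin on a cart in front of the work surface, level with it; the furniture and walls round the work are solid. World frame = base frame: x ahead of the robot, y to its left, z up, the work surface at z = 0. Lengths are in m, angles in rad, forces in N, time in s.
With the tool pointing down it reaches from about 0.35 to 0.9 m from the base axis. Payload 8.1 kg.
Tool frame: the origin (TCP) lies at the very end of the fingers, on their centre line; the grasp point (between the pads) lies 19 mm behind it (arm.tcp_to_grasp is the distance from the TCP to the grasp point, in m); z points along the fingers, y is the line along which they close (so a half turn about z gives the same grasp; the last joint's range is limited). The gripper opens to 92 mm and grips with 3 to 60 N. Pads are 19 mm wide; open, the fingers measure 130 mm over their backs; the gripper's body (75 mm by 190 mm) begins 47 mm behind the grasp point.
Start: joints at [-1.383, 0.434, 0.025, 1.573, -0.012, 1.134, -0.075], TCP at [0.179, 0.599, 0.227] pointing down, gripper open.
Joint ranges: [-2.62, 2.62], [-0.44, 2.09], [-1.27, 1.32], [0.08, 2.57], [-1.32, 4.46], [0.12, 2], [-2.74, 2.74]. Speed limits (rad/s): [2.22, 2.22, 3.01, 3.01, 3.14, 3.14, 3.14].

### API

Orientations are given as a rotation vector (axis times angle).
In Python, from cell import arm, vision gives the robot as it stands (arm), with the cameras (vision).
- The arm moves only by the tool nudge_tcp, called after "Emit:" as name(argument=value, ...), one argument or row to a line, values as JSON. Schema: {"type":"object","properties":{"deltas":{"type":"array","items":{"type":"number"},"minItems":5,"maxItems":50},"clamp_n":{"type":"number"},"only":{"type":"string"},"quiet":{"type":"boolean"},"lines":{"type":"string"}},"required":["deltas"],"additionalProperties":false}. deltas is one flat list of numbers that holds 1 to 10 rows one after another, with no inner brackets; each row has 5 numbers: dx, dy, dz in shares of the most that a row can go, 1 being 50 mm, then a turn about the tool's z in rad, then the opening from 0.0 (shut) to 1.0 (fully open); each row shifts and turns the commanded pose from where the row before left it, along the tool's axes as they then stand; what a row does not reach is not made up. A row lasts 1/10 s, in which the tool goes at most 0.05 m and 0.15 rad, less where a joint would pass 70% of its speed; a pose out of reach is approached as far as the arm can. The fingers move at their own pace and stop on an object; clamp_n is the grip in N (left out, the last holds). Time passes only in rows, so rows that do not move let the fingers close. The tool returns the time, the measured TCP pose, the force, the opening and the grip force at its end. only (a regular expression) keeps the lines of the reply that match it, lines (a string "A,B") keeps lines A to B, and quiet returns only ok. Input that does not fit is refused with a message, and nothing moves.
- arm.observe(): the state, without advancing time (a new reading comes with each control period).
- vision.get_image(name): name is "side" or "top"; returns a dict with "image" (420x560x3 uint8, blue, green, red), "fx", "fy", "cx", "cy" (pixels), "cam_to_world" (4x4, takes a point from camera to world coordinates). Camera axes: x right, y down, z forward; pixel columns grow to the right and rows downward; lengths in m; the calibration is good to about 2 mm. A picture is of the moment at which its call begins. There is no depth.
- arm.sign_off(): hands the job in; it is judged then, once.
The state is a dict: "clock": time; "joints": joint angles; "dq": joint speeds; "joint_efforts": joint torques, N m; "position": TCP position; "ee_rot": TCP orientation; "force": force on the tool from outside, world axes, zero at the start; "ft_torque": the same for the moment, N m; "width": opening from 0.0 (shut) to 1.0 (fully open); "gripper_force": force on a finger pad.
Only numpy, scipy, OpenCV 4.12 (cv2) and the standard library are available. Lean on these libraries where they do the work, as an engineer would, in place of code of your own. Each camera call takes 0.05 s, during which the arm holds its last target. There are 200 camera calls.

### The job

The drip drawer of the small worktop extractor has just been emptied: push it fully home. Then lift the cover flap at its black tab and swing it right back so that it stays open, draw the mesh filter plate (the one with the bow handle) up out of its slot, and leave the closed insert with the round knob in its place. Finish while holding the filter plate still and upright over the middle of the wooden tray, its lower edge at least 10 cm above the tray; drawer shut, flap still open, and the tray and the things standing around not pushed about.

Things in the scene. Friction and masses are not known exactly. Their poses are not given: they have to be found in the camera images.
- extractor: White fixed worktop extractor, front to the robot's right. Origin on the worktop, z up, x from its front to its back, y left. In mm: plinth x -98 to 53, 47 high; upper housing x -53 to 53, y -95 to 95, up to z 132. Under the flap a well, floor at z 90, with two slots along x (84 x 14, bottom z 47) at x 0, y -40 and 40: one for the filter plate, one for the insert; which varies.
- drip_drawer (a joint): Drip drawer in the plinth's front: 0 shut (flush with the plinth), grows to 0.06 m as it slides out toward the extractor's -x. It starts 25 to 50 mm out. Slides with about 1.5 N of friction; a push on its front shuts it.
- drawer_front (a point): Point on the outer face of the drawer's front, 50 mm to the extractor's -y of its middle and 22 mm above the worktop. The front is flat, 172 mm wide (y), from 6 to 39 mm above the worktop; when shut it lies at x -98 mm of the extractor. The flap's tab overhangs the plinth left of its middle (y +18 to +42).
- flap (a joint): Cover flap, 106 x 190 x 8 mm, hinged along y at the housing's top back edge: 0 shut (flat, hiding both plates), grows as its front edge rises and goes back, 1.57 upright, stop at 1.85 rad. The hinge is stiff: the flap stays wherever it is let go; about 2 N at the tab lifts it.
- flap_hinge (a point): Point on the flap's hinge line, in its middle; fixed to the extractor at x +53, y 0, z 132 mm. A wall cabinet hangs 0.64 m above the worktop beyond world x 0.57 m: keep the arm low and lift things only as high as needed.
- flap_tab (a point): Grip point of the black tab on the flap's front edge: a bar 24 mm wide (y), 10 mm thick, standing 45 mm out of that edge in the flap's plane. The point is 136 mm from the hinge line, 30 mm out from the edge, 30 mm to the extractor's +y of the middle, 4 mm above the flap's underside. Pinch it from above across y; it turns between the fingers as the flap rises.
- filter_plate: Mesh filter plate in an aluminium frame: 80 mm long (x), 10 mm thick (y), 46 mm high, with a bow handle on top, 78 mm high in all; about 0.1 to 0.2 kg. Origin in the middle of its lower edge, z up. It stands loose in its slot with 2 mm play all round, its handle reaching z 125 mm.
- filter_handle (a point): Middle of the bow handle's grip bar, 72.5 mm above the plate's lower edge. The bar is 50 mm long (x), 10 mm thick (y), 11 mm high, 21 mm clear above the plate; pinch it across y from above.
- closed_insert: Insert of the same aluminium frame, 80 x 10 x 46 mm, closed instead of mesh, with one round knob 20 mm wide on top (75 mm high in all). Origin in the middle of its lower edge. Stays in its slot.
- tray: Plain dark wooden tray, 150 x 112 x 20 mm, loose on the worktop to the right of the extractor. Origin in the middle of its underside.
- tin: Food tin, 75 mm wide, 58 mm high, a bystander. Origin under its middle.
- salt_mill: Little salt mill, 44 mm wide, 90 mm high, a bystander. Origin under its middle.
- spice_jar: Spice jar, 41 mm wide, 105 mm high, a bystander. Origin under its middle.
- mug: White mug, 82 x 112 x 93 mm, a bystander. Origin under its middle.

How it is judged:
By the outcome, as a careful person would: the job done as asked, in the order asked, and still so for the second after the job is handed in, while the arm keeps its last pose, push and grip.
It also fails if it takes over 61 s, if anything falls off the work surface, if the arm or the gripper's body presses on something with over 40 N, if the wrist force passes 120 N, or if a joint passes its speed limit or range.

## Working session

There is one attempt and no reset: what is moved stays moved. The work goes in short steps, Python scripts to look and compute and a tool call to move; the robot and the scene stay as the last step left them, time stands still between calls to the robot, and variables do not carry over. Pictures are saved under pics/ and viewed, at most 10 in all, crops included, and the job is handed in when it is done.

```bash
ls; mkdir -p pics; cat > h.py <<'E'
import numpy as np, cv2, json
from cell import arm, vision
from scipy.spatial.transform import Rotation as R
def snap(n,f=None):
    d=vision.get_image(n)
    if f: cv2.imwrite('pics/'+f,d['image'])
    return d
def ray(d,u,v):
    T=np.array(d['cam_to_world']); r=T[:3,:3]@np.array([(u-d['cx'])/d['fx'],(v-d['cy'])/d['fy'],1]); return T[:3,3],r/np.linalg.norm(r)
def onz(d,u,v,z):
    o,r=ray(d,u,v); return o+r*(z-o[2])/r[2]
def tri(d1,p1,d2,p2):
    o1,r1=ray(d1,*p1);o2,r2=ray(d2,*p2)
    s=np.linalg.lstsq(np.c_[r1,-r2],o2-o1,rcond=None)[0]
    a=o1+s[0]*r1;b=o2+s[1]*r2
    return (a+b)/2,np.linalg.norm(a-b)
def proj(d,p):
    T=np.array(d['cam_to_world']);q=T[:3,:3].T@(np.array(p)-T[:3,3]);return [d['fx']*q[0]/q[2]+d['cx'],d['fy']*q[1]/q[2]+d['cy']]
E
python3 - <<'E'
from h import *
np.set_printoptions(precision=4,suppress=True)
for n in('side','top'):
    d=snap(n,n+'0.png'); print(n,d['fx'],d['cx'],d['cy'],np.array(d['cam_to_world']))
    import pickle; pickle.dump(d,open(n+'0.pkl','wb'))
print(arm.observe())
E
```

```text
cell.py
pics
side 454.87965200325806 281.2843708034817 207.1908389650282 [[ 0.9997  0.0021 -0.0245  0.5862]
 [ 0.0199 -0.6536  0.7566 -0.833 ]
 [-0.0144 -0.7568 -0.6534  0.7939]
 [ 0.      0.      0.      1.    ]]
top 481.6821749634232 277.482353386048 218.58607770877967 [[ 0.0119 -0.9856  0.1685  0.3757]
 [-0.9999 -0.0104  0.0098 -0.053 ]
 [-0.0079 -0.1686 -0.9857  1.1961]
 [ 0.      0.      0.      1.    ]]
{'clock': 0.1, 'joints': array([-1.3827,  0.4351,  0.0249,  1.574 , -0.0116,  1.134 , -0.0751]), 'dq': array([-0.0004, -0.0011,  0.0022, -0.0038, -0.0012, -0.0038,  0.0004]), 'joint_efforts': array([  0.0038, -66.9127,   0.9885, -31.5143,  -0.0605,   0.0375,
         0.    ]), 'position': array([0.1791, 0.5983, 0.2261]), 'ee_rot': array([-0.4551, -3.1084,  0.0021]), 'force': array([ 0.0992, -0.1976,  0.1169]), 'ft_torque': array([0.0201, 0.0545, 0.0032]), 'gripper_force': 0.0, 'width': 0.9990295876582822}
```

View pics/side0.png

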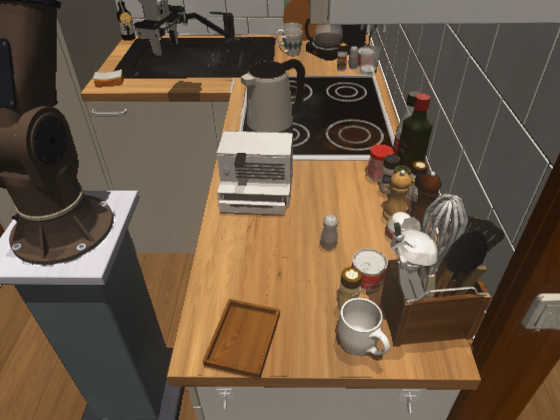

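View pics/top0.png

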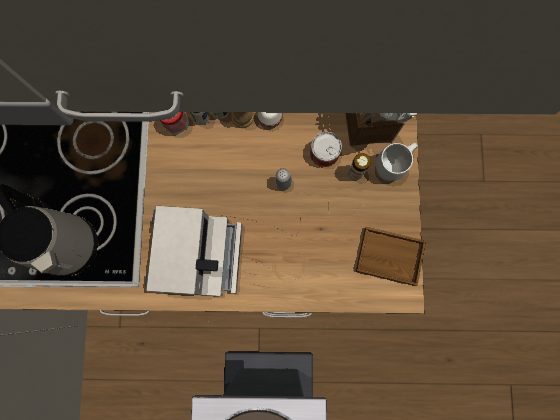

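The side view shows the extractor at about (255,170) with its front facing the camera, the drawer out near (250,205), the black tab at (240,160) and the tray at (243,337). The top view shows the housing at (178,250), the tab at (207,266), the drawer edge at (238,257) and the tray at (390,256). Next I'll enlarge the extractor in both.

```bash
python3 - <<'E'
import pickle,cv2,numpy as np
s=pickle.load(open('side0.pkl','rb'))['image'];t=pickle.load(open('top0.pkl','rb'))['image']
a=cv2.resize(s[120:225,205:305],(400*1,420),interpolation=cv2.INTER_CUBIC)
b=cv2.resize(t[200:305,143:243],(400,420),interpolation=cv2.INTER_CUBIC)
cv2.imwrite('pics/crop.png',np.hstack([a,b]))
E
```

```text
(no output)
```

View pics/crop.png

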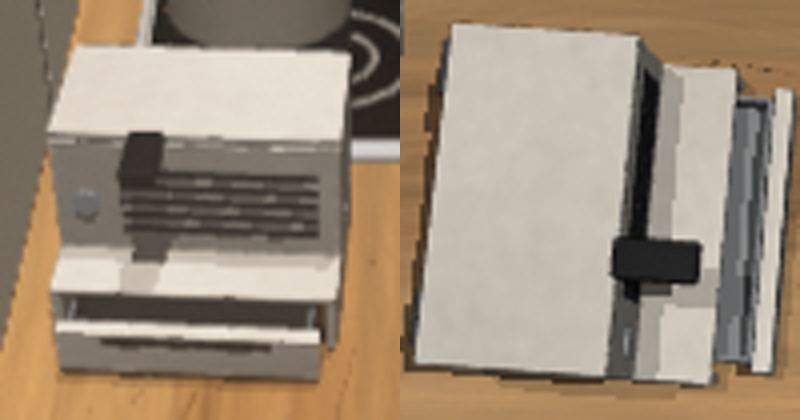

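```bash
cat > m.py <<'E'
from h import *; import pickle
np.set_printoptions(precision=4,suppress=True)
S=pickle.load(open('side0.pkl','rb'));T=pickle.load(open('top0.pkl','rb'))
st=lambda s,t:tri(S,(205+s[0]/4-.5+.1,120+s[1]/4-.4),T,(143+(t[0]-400)/4-.4,200+t[1]/4-.4))
P={}
for n,s,t in [('flapFN',(50,138),(607,376)),('flapFF',(348,143),(640,37)),('flapBN',(75,47),(416,362)),('flapBF',(350,55),(452,25)),
 ('tabN',(120,175),(700,283)),('tabF',(158,178),(700,240)),('drN',(57,337),(770,374)),('drF',(320,345),(794,90)),
 ('plinthN',(52,292),(714,384)),('plinthF',(335,298),(738,70))]:
    p,e=st(s,t);P[n]=p;print(n,p,round(e,4))
f=(P['flapFN']+P['flapFF']-P['flapBN']-P['flapBF'])/2
print('depth',np.linalg.norm(f),'width',np.linalg.norm(P['flapFN']-P['flapFF']))
for n in ['flapFN,flapFF','flapBN,flapBF','drN,drF','plinthN,plinthF']:
    a,b=n.split(',');v=P[a]-P[b];print(n,np.linalg.norm(v),np.degrees(np.arctan2(v[1],v[0])))
# tray
for d,lo in((T,[(340,210),(430,300)]),(S,[(195,290),(290,385)])):
    (x0,y0),(x1,y1)=lo;h=cv2.cvtColor(d['image'][y0:y1,x0:x1],cv2.COLOR_BGR2HSV)
    m=((h[...,2]<135)&(h[...,1]>60)&(h[...,0]<25)).astype(np.uint8)
    m=cv2.morphologyEx(m,cv2.MORPH_CLOSE,np.ones((5,5)));c=max(cv2.findContours(m,0,1)[0],key=cv2.contourArea)
    r=cv2.boxPoints(cv2.minAreaRect(c))+[x0,y0];w=np.array([onz(d,*q,.02) for q in r]);print('tray',w.mean(0),np.linalg.norm(w[1]-w[0]),np.linalg.norm(w[2]-w[1]),w[:,:2].tolist())
E
python3 m.py
```

```bash
cat >> h.py <<'E'
yaw=np.radians(86.9);O=np.array([.4878,.1836])
ex=np.array([np.cos(yaw),np.sin(yaw)]);ey=np.array([-ex[1],ex[0]])
def E(x,y,z): return np.r_[O+ex*x+ey*y,z]
def go(target,yawdeg=None):
    "shift to target in present tool axes, and turn so that tool y lies at yawdeg"
    o=arm.observe();Rm=R.from_rotvec(o['ee_rot']).as_matrix()
    d=Rm.T@(np.array(target)-o['position']);a=np.degrees(np.arctan2(Rm[1,1],Rm[0,1]))
    print('t',round(o['clock'],2),'pos',o['position'].round(4),'yaw',a.round(2),'tilt',np.degrees(np.arccos(-Rm[2,2])).round(2),'-> tool shift',d.round(4), 'turn',None if yawdeg is None else round(np.radians((a-yawdeg+90)%180-90),4),'F',o['force'].round(1),'w',round(o['width'],3),'g',round(o['gripper_force'],1))
E
python3 - <<'E'
from h import *; import pickle
np.set_printoptions(precision=3,suppress=True)
S=pickle.load(open('side0.pkl','rb'));T=pickle.load(open('top0.pkl','rb'))
for s,t in zip([(229,300),(280,310),(253,375),(206,362)],[(354,270),(366,228),(425,242),(417,286)]):pass
# tray top corners: world BL(near robot, +y) etc
ts={'n+':((229,300),(361,270)),}
for (s,t) in [((229,300),(354,271)),((280,310),(366,228)),((253,375),(425,241)),((206,362),(418,286))]:
    print('tray',onz(S,*s,.02)[:2],onz(T,*t,.02)[:2],tri(S,s,T,t))
print('mill',tri(S,(330,217),T,(284,173)),onz(S,328,245,0))
print('kettle top',tri(S,(272,68),T,(28,232)),'edge',onz(T,95,240,.1),onz(T,45,275,.15), onz(T,10,270,.2))
print('tin',onz(T,325,148,.058),'jar',onz(T,361,163,.1),'mug',onz(T,393,160,.09))
print(proj(S,E(-.131,-.05,.022)),proj(T,E(-.131,-.05,.022)))
E
```

```text
tray [ 0.453 -0.237] [ 0.45  -0.229] (array([ 0.451, -0.23 ,  0.011]), np.float64(0.001066863721765703))
tray [ 0.561 -0.262] [ 0.555 -0.26 ] (array([ 0.558, -0.26 ,  0.017]), np.float64(0.004982007659404061))
tray [ 0.515 -0.406] [ 0.525 -0.404] (array([ 0.52 , -0.405,  0.02 ]), np.float64(0.01021026147783684))
tray [ 0.425 -0.381] [ 0.415 -0.382] (array([ 0.42 , -0.381,  0.019]), np.float64(0.009810132410467104))
mill (array([ 0.673, -0.056,  0.094]), np.float64(0.001099279851517462)) [ 0.673 -0.054  0.   ]
kettle top (array([0.517, 0.473, 0.216]), np.float64(0.01446135899638046)) edge [0.509 0.377 0.1  ] [0.425 0.46  0.15 ] [0.432 0.509 0.2  ]
tin [ 0.747 -0.156  0.058] jar [ 0.698 -0.237  0.1  ] mug [ 0.709 -0.315  0.09 ]
[np.float64(270.9165903268161), np.float64(209.8552322663217)] [np.float64(240.07140992429436), np.float64(236.5302316248106)]
```

The rows are not in the units I measure in: shifts go in shares of 50 mm. I convert before sending: -0.05 m is -1, -0.03 m is -0.6.

Emit:
nudge_tcp(
  deltas=[0, -1, 0, 0, 0, 0, -1, 0, 0, 0, 0, -1, 0, 0, 0, 0, -1, 0, 0, 0, -0.6, 0, 0, 0.06, 0, -1, 0, 0, 0.11, 0, -1, 0, 0, 0.11, 0, -1, 0, 0, 0.11, 0, -1, 0, 0, 0.11, 0, 0, 0, 0, 0, 0],
  clamp_n=20,
)

```text
clock: 1.1
position: [0.3281, 0.2958, 0.2268]
ee_rot: [1.228, 2.889, -0.001]
force: [-0.5, 0.3, -0.1]
width: 0.177
gripper_force: 0.0
```

```bash
python3 -c "
from h import *
go(E(-.16,-.085,.018),-3.1)"
```

```text
t 1.1 pos [0.3281 0.2958 0.2268] yaw 43.93 tilt 0.13 -> tool shift [-0.3624 -0.022   0.2096] turn 0.8208 F [-0.5  0.3 -0.1] w 0.177 g 0.0
```

In the tool's units: -0.05 m is -1.

Emit:
nudge_tcp(
  deltas=[-1, 0, 0, 0.12, 0, -1, 0, 0, 0.12, 0, -1, 0, 0, 0.12, 0, -1, 0, 0, 0.12, 0, -1, 0, 0, 0.12, 0, -1, 0, 0, 0.12, 0, 0, 0, 0, 0.1, 0, 0, 0, 0, 0, 0, 0, 0, 0, 0, 0],
)

```text
clock: 2.0
position: [0.4586, 0.0412, 0.2265]
ee_rot: [-2.26, -2.181, 0.0]
force: [0.4, -0.6, -1.0]
width: 0.007
gripper_force: 0.0
```

```bash
python3 -c "
from h import *
go(E(-.16,-.085,.018),-3.1)"
```

```text
t 2.0 pos [0.4586 0.0412 0.2265] yaw -2.04 tilt 0.04 -> tool shift [-0.0182  0.1063  0.2084] turn 0.0185 F [ 0.4 -0.6 -1. ] w 0.007 g 0.0
```

Emit:
nudge_tcp(
  deltas=[-0.36, 0.6, 0, 0.0185, 0, 0, 0.8, 0.4, 0, 0, 0, 0.72, 0.8, 0, 0, 0, 0, 1, 0, 0, 0, 0, 1, 0, 0, 0, 0, 0.6, 0, 0, 0, 0, 0.36, 0, 0, 0, 0, 0, 0, 0],
)

```text
clock: 2.8
position: [0.5592, 0.0185, 0.0187]
ee_rot: [-2.277, -2.158, 0.006]
force: [0.2, 0.1, 0.2]
width: 0.005
gripper_force: 0.0
```

```bash
python3 -c "
from h import *
snap('side','side1.png');snap('top','top1.png')
a=cv2.imread('pics/side1.png')[90:290,170:370];b=cv2.imread('pics/top1.png')[140:340,130:330]
cv2.imwrite('pics/c1.png',np.hstack([cv2.resize(a,(400,400)),cv2.resize(b,(400,400))]))
go(E(-.098-.0095,-.085,.018),-3.1)"
```

```text
t 2.9 pos [0.5615 0.0178 0.0217] yaw -3.17 tilt 0.04 -> tool shift [0.0541 0.0024 0.0037] turn -0.0013 F [ 0.7 -0.2  0.1] w 0.007 g 0.0
```

View pics/c1.png

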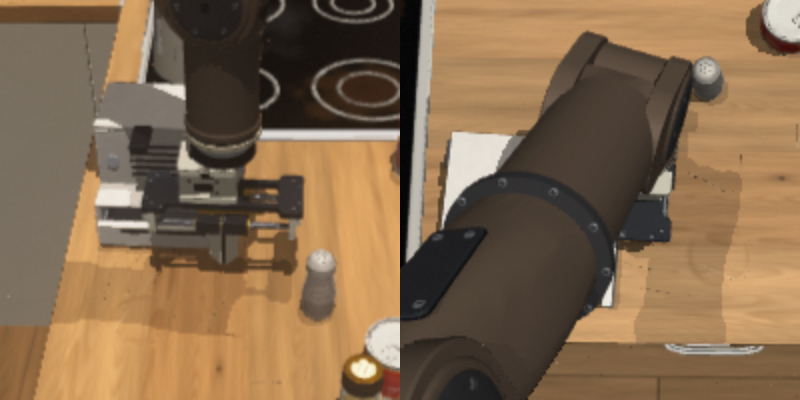

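The side crop shows the wide gripper bar lying along the extractor's front, right of the tab (140,137) with a gap. The fingers stand in front of the drawer and the mill (320,285) is clear. Pushing now.

Emit:
nudge_tcp(
  deltas=[0.3, 0, 0, 0, 0, 0.3, 0, 0, 0, 0, 0.2, 0, 0, 0, 0, 0.16, 0, 0, 0, 0, 0.1, 0, 0, 0, 0, 0.06, 0, 0, 0, 0, 0, 0, 0, 0, 0],
)

```text
clock: 3.6
position: [0.5648, 0.0715, 0.0218]
ee_rot: [2.286, 2.154, -0.001]
force: [0.4, -3.4, 2.7]
width: 0.004
gripper_force: 1.8
```

```bash
python3 -c "
from h import *
go(E(-.098-.0095,-.085,.018),-3.1)"
```

```text
t 3.6 pos [0.5648 0.0715 0.0218] yaw -3.4 tilt 0.07 -> tool shift [0.0003 0.0021 0.0038] turn -0.0053 F [ 0.4 -3.4  2.7] w 0.004 g 1.8
```

Emit:
nudge_tcp(
  deltas=[0.04, 0, 0, 0, 0, 0.04, 0, 0, 0, 0, 0.04, 0, 0, 0, 0, 0, 0, 0, 0, 0],
)

```text
clock: 4.0
position: [0.5647, 0.0716, 0.0218]
ee_rot: [2.288, 2.146, -0.008]
force: [-3.1, -20.3, 5.8]
width: 0.002
gripper_force: 10.1
```

```bash
python3 -c "
from h import *
go(E(-.098-.0095,-.085,.018),-3.1)"
```

```text
t 4.0 pos [0.5647 0.0716 0.0218] yaw -3.67 tilt 0.38 -> tool shift [0.0002 0.0021 0.0038] turn -0.01 F [ -3.1 -20.3   5.8] w 0.002 g 10.1
```

Emit:
nudge_tcp(
  deltas=[-0.6, 0, 0, 0, 0, -0.6, 0, -0.4, 0, 0, 0, 0, -1, 0, 0.3, 0, 0, -1, 0, 0.65, 0, 0, -1, 0, 0.65, 0, -1, -0.4, 0, 0.65, 0.4, -1, 0, 0, 0.65, 0.8, 0, 0, 0, 0.65, 0, 0, 0, 0, 0.65, 0, 0, 0, 0, 0.65],
)

```text
clock: 5.0
position: [0.4722, 0.0838, 0.2103]
ee_rot: [-2.282, -2.158, -0.001]
force: [0.0, -0.9, -0.6]
width: 0.63
gripper_force: 0.0
```

```bash
python3 -c "
from h import *
go(E(-.083,.030,.117),-3.1)"
```

```text
t 5.0 pos [0.4722 0.0838 0.2103] yaw -3.2 tilt 0.04 -> tool shift [ 0.0174 -0.0198  0.0933] turn -0.0017 F [ 0.  -0.9 -0.6] w 0.63 g 0.0
```

In the tool's units: 0.04 m is 0.8, 0.03 m is 0.6.

Emit:
nudge_tcp(
  deltas=[0.34, -0.4, 0, 0, 0.65, 0, 0, 0.8, 0, 0.65, 0, 0, 0.6, 0, 0.65, 0, 0, 0.46, 0, 0.65, 0, 0, 0, 0, 0.65, 0, 0, 0, 0, 0.1, 0, 0, 0, 0, 0.1, 0, 0, 0, 0, 0.1, 0, 0, 0, 0, 0.1, 0, 0, 0, 0, 0.1],
  clamp_n=10,
)

```text
clock: 6.0
position: [0.453, 0.1008, 0.1176]
ee_rot: [-2.285, -2.155, -0.0]
force: [-13.7, 1.4, 7.4]
width: 0.269
gripper_force: 6.7
```

```bash
python3 -c "
from h import *
go(E(-.083,.030,.117),-3.1)"
```

```text
t 6.0 pos [0.453  0.1008 0.1176] yaw -3.35 tilt 0.04 -> tool shift [0.0016 0.0002 0.0006] turn -0.0043 F [-13.7   1.4   7.4] w 0.269 g 6.7
```

Emit:
nudge_tcp(
  deltas=[0, -0.04, 0, 0, 0.1, 0, 0, 0, 0, 0.1, 0.04, 0, -0.27, 0, 0.1, 0.04, 0, -0.268, 0, 0.1, 0.08, 0, -0.26, 0, 0.1, 0.1, 0, -0.254, 0, 0.1, 0, 0, 0, 0, 0.1],
)

```text
clock: 6.7
position: [0.4532, 0.1137, 0.171]
ee_rot: [2.284, 2.155, 0.003]
force: [3.6, -4.6, 2.0]
width: 0.262
gripper_force: 10.0
```

```bash
python3 -c "
from h import *
a=.4;go(E(.053-.136*np.cos(a)+.004*np.sin(a),.030,.113+.136*np.sin(a)+.004*np.cos(a)),-3.1)"
```

```text
t 6.7 pos [0.4532 0.1137 0.171 ] yaw -3.34 tilt 0.14 -> tool shift [0.0009 0.0008 0.0014] turn -0.0041 F [ 3.6 -4.6  2. ] w 0.262 g 10.0
```

In the tool's units: 0.0125 m is 0.25, -0.012 m is -0.24.

Emit:
nudge_tcp(
  deltas=[0.13, 0, -0.24, 0, 0.1, 0.14, 0, -0.23, 0, 0.1, 0.18, 0, -0.21, 0, 0.1, 0.186, 0, -0.194, 0, 0.1, 0.21, 0, -0.17, 0, 0.1, 0.226, 0, -0.156, 0, 0.1, 0.24, 0, -0.126, 0, 0.1, 0.25, 0, -0.106, 0, 0.1, 0, 0, 0, 0, 0.1],
)

```text
clock: 7.6
position: [0.4578, 0.1928, 0.2419]
ee_rot: [2.283, 2.156, 0.003]
force: [3.6, -0.8, 5.7]
width: 0.263
gripper_force: 10.0
```

```bash
python3 -c "
from h import *
a=1.2;go(E(.053-.136*np.cos(a)+.004*np.sin(a),.030,.113+.136*np.sin(a)+.004*np.cos(a)),-3.1)"
```

```text
t 7.6 pos [0.4578 0.1928 0.2419] yaw -3.28 tilt 0.13 -> tool shift [-0.0001  0.0005  0.0007] turn -0.0031 F [ 3.6 -0.8  5.7] w 0.263 g 10.0
```

Emit:
nudge_tcp(
  deltas=[0.26, 0, -0.08, 0, 0.1, 0.268, 0, -0.05, 0, 0.1, 0.272, 0, -0.02, 0, 0.1, 0.272, 0, 0, 0, 0.1, 0.27, 0, 0.03, 0, 0.1, 0.266, 0, 0.06, 0, 0.1, 0, 0, 0, 0, 0.1],
)

```text
clock: 8.3
position: [0.4625, 0.2741, 0.244]
ee_rot: [2.283, 2.157, 0.004]
force: [5.4, 2.6, 2.9]
width: 0.257
gripper_force: 10.0
```

```bash
python3 -c "
from h import *
a=1.8;go(E(.053-.136*np.cos(a)+.004*np.sin(a),.030,.113+.136*np.sin(a)+.004*np.cos(a)),-3.1)"
```

```text
t 8.3 pos [0.4625 0.2741 0.244 ] yaw -3.24 tilt 0.16 -> tool shift [-0.0012  0.0002 -0.0005] turn -0.0025 F [5.4 2.6 2.9] w 0.257 g 10.0
```

In the tool's units: -0.05 m is -1, -0.04 m is -0.8.

Emit:
nudge_tcp(
  deltas=[0, 0, 0, 0, 0.6, 0, 0, 0, 0, 0.6, 0, 0, -0.8, 0, 0.6, 0, 0, -0.4, 0, 0.5, -1, 0, 0, 0, 0.43, -1, -0.2, 0, 0, 0.43, -1, -0.4, 0, 0, 0.43, -1, -0.4, 0, 0, 0.43, -1, -0.4, 0, 0, 0.43, -1, 0, 0, 0, 0.43],
)

```text
clock: 9.3
position: [0.376, -0.0133, 0.3035]
ee_rot: [-2.281, -2.155, 0.001]
force: [1.4, 0.9, 0.4]
width: 0.428
gripper_force: 0.0
```

Emit:
nudge_tcp(
  deltas=[-1, 0, 0, 0, 0.43, -1, 0, 0, 0, 0.43, 0, 0, 0, 0, 0.43],
)

```text
clock: 9.6
position: [0.3714, -0.1176, 0.3041]
ee_rot: [-2.294, -2.145, -0.001]
force: [-0.4, 0.4, -0.2]
width: 0.428
gripper_force: 0.0
```

```bash
python3 -c "
from h import *;import pickle
S=snap('side','side2.png');T=snap('top','top2.png');pickle.dump((S,T),open('p2.pkl','wb'))
a=S['image'][100:220,200:320];b=T['image'][195:315,130:250]
cv2.imwrite('pics/c2.png',np.hstack([cv2.resize(a,(400,400),interpolation=2),cv2.resize(b,(400,400),interpolation=2)]))
go(E(0,.04,.1),-3.1)"
```

```text
t 9.7 pos [ 0.3724 -0.1124  0.3039] yaw -3.51 tilt 0.09 -> tool shift [0.302  0.0573 0.2043] turn -0.0072 F [ 0.6  0.9 -0.2] w 0.428 g 0.0
```

View pics/c2.png

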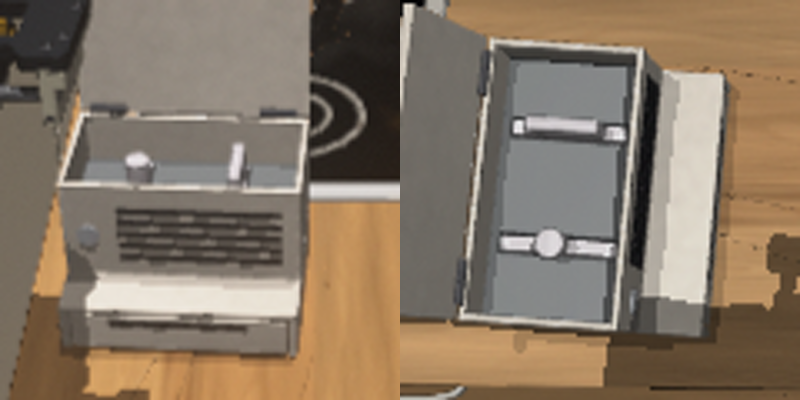

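The side crop shows the drawer flush, the flap standing back, the knob at (139,165) and the bow handle at (237,163). In the top crop the handle is at (562,125), in the slot farther from the robot, and the knob is at (549,242).

```bash
python3 - <<'E'
from h import *;import pickle
np.set_printoptions(precision=4,suppress=True)
S,T=pickle.load(open('p2.pkl','rb'))
def bright(d,x0,y0,x1,y1,th):
    g=cv2.cvtColor(d['image'][y0:y1,x0:x1],6);m=(g>th).astype(np.uint8)
    n,l,s,c=cv2.connectedComponentsWithStats(m);o=[(s[i],c[i]+[x0,y0]) for i in range(1,n) if s[i][4]>6];return o
for th in(175,195,215):
    print(th,'S',bright(S,264,140,281,157,th),'T',bright(T,158,226,204,240,th))
s=(200+237/3.333-.4,100+160/3.333-.4);t=(130+162/3.333-.4,195+124.5/3.333-.4)
print('handle top mid',tri(S,s,T,t),'expect',E(0,-.04,.125))
print('ends T',onz(T,130+127/3.333-.4,195+123/3.333-.4,.125),onz(T,130+197/3.333-.4,195+129/3.333-.4,.125))
p=lambda d,q:[round(float(v),1) for v in proj(d,q)]
print(p(S,E(0,-.04,.125)),s,p(T,E(0,-.04,.125)),t)
print('flap top edge tri',tri(S,(200+310/3.333,100+0),T,(130+0,195+5/3.333)))
E
```

```text
175 S [(array([ 5,  3,  4, 11, 32], dtype=int32), array([270.4375, 147.8438]))] T [(array([41,  0,  2, 14, 19], dtype=int32), array([199.5263, 232.6316])), (array([ 6,  5,  3,  4, 11], dtype=int32), array([165.0909, 232.6364])), (array([10,  4, 21,  4, 63], dtype=int32), array([178.0635, 231.7143])), (array([35,  7,  4,  4, 13], dtype=int32), array([194.6154, 234.6154]))]
195 S [(array([ 5,  4,  4,  9, 23], dtype=int32), array([270.3478, 147.9565]))] T [(array([42,  0,  1,  8,  8], dtype=int32), array([200. , 229.5])), (array([ 6,  5,  3,  4, 11], dtype=int32), array([165.0909, 232.6364])), (array([10,  5, 21,  3, 44], dtype=int32), array([177.9773, 231.8636])), (array([35,  7,  4,  4, 12], dtype=int32), array([194.75, 234.5 ]))]
215 S [(array([ 5,  4,  3,  9, 15], dtype=int32), array([270.1333, 148.4   ]))] T []
handle top mid (array([0.527 , 0.1805, 0.1265]), np.float64(0.0026455548272213626)) expect [0.5277 0.1814 0.125 ]
ends T [0.5267 0.2042 0.125 ] [0.5231 0.1567 0.125 ]
[270.5, 148.0] (270.7071107110711, 147.604800480048) [177.8, 231.1] (178.2048604860486, 231.95373537353734)
flap top edge tri (array([0.5863, 0.2633, 0.2215]), np.float64(0.0015736145358185385))
```

Emit:
nudge_tcp(
  deltas=[1, 0.6, 0, -0.007, 0.43, 1, 0.6, 0, 0, 0.43, 1, 0.6, 0, 0, 0.43, 1, 0.6, 0, 0, 0.43, 1, 0.34, 0, 0, 0.43, 0.9, 0, 0.4, 0, 0.43, 0, 0, 0.6, 0, 0.43, 0, 0, 0.6, 0, 0.43, 0, 0, 0, 0, 0.43, 0, 0, 0, 0, 0.43],
)

```text
clock: 10.7
position: [0.5053, 0.146, 0.2242]
ee_rot: [-2.276, -2.164, 0.003]
force: [0.4, 0.9, 0.2]
width: 0.431
gripper_force: 0.0
```

```bash
python3 -c "
from h import *
go([.527,.181,.1005],-3.1)"
```

```text
t 10.7 pos [0.5053 0.146  0.2242] yaw -2.91 tilt 0.11 -> tool shift [0.0361 0.0201 0.1237] turn 0.0034 F [0.4 0.9 0.2] w 0.431 g 0.0
```

Emit:
nudge_tcp(
  deltas=[0.72, 0.4, 0, 0.0034, 0.43, 0, 0, 0.8, 0, 0.43, 0, 0, 0.6, 0, 0.43, 0, 0, 0, 0, 0.43, 0, 0, 0, 0, 0.43],
)

```text
clock: 11.2
position: [0.5285, 0.1803, 0.156]
ee_rot: [2.282, 2.159, 0.002]
force: [-0.2, -0.3, 0.5]
width: 0.431
gripper_force: 0.0
```

```bash
python3 -c "
from h import *
go([.527,.181,.1005],-3.1)"
```

```text
t 11.2 pos [0.5285 0.1803 0.156 ] yaw -3.18 tilt 0.07 -> tool shift [ 0.0005 -0.0016  0.0555] turn -0.0014 F [-0.2 -0.3  0.5] w 0.431 g 0.0
```

In the tool's units: 0.025 m is 0.5, 0.02 m is 0.4.

Emit:
nudge_tcp(
  deltas=[0, -0.02, 0.5, 0, 0.43, 0, 0, 0.4, 0, 0.43, 0, 0, 0.2, 0, 0.43, 0, 0, 0, 0, 0.43, 0, 0, 0, 0, 0, 0, 0, 0, 0, 0, 0, 0, 0, 0, 0, 0, 0, 0, 0, 0],
  clamp_n=15,
)

```text
clock: 12.0
position: [0.5271, 0.1804, 0.0999]
ee_rot: [2.282, 2.159, 0.001]
force: [0.6, -0.2, -0.0]
width: 0.133
gripper_force: 0.0
```

```bash
python3 -c "
from h import *
go([.527,.181,.1005],-3.1)"
```

```text
t 12.0 pos [0.5271 0.1804 0.0999] yaw -3.15 tilt 0.05 -> tool shift [ 0.0006 -0.0001 -0.0006] turn -0.0009 F [ 0.6 -0.2 -0. ] w 0.133 g 0.0
```

Still closing (12 mm, against a 10 mm bar).

Emit:
nudge_tcp(
  deltas=[0, 0, 0, 0, 0, 0, 0, 0, 0, 0, 0, 0, 0, 0, 0],
  clamp_n=25,
)

```text
clock: 12.3
position: [0.5272, 0.1804, 0.0998]
ee_rot: [2.282, 2.159, 0.001]
force: [-0.1, 0.5, 5.5]
width: 0.103
gripper_force: 25.0
```

Emit:
nudge_tcp(
  deltas=[0, 0, -0.16, 0, 0, 0, 0, -0.24, 0, 0, 0, 0, -0.3, 0, 0, 0, 0, -0.3, 0, 0, 0, 0, 0, 0, 0],
)

```text
clock: 12.8
position: [0.528, 0.1805, 0.1516]
ee_rot: [2.281, 2.159, 0.005]
force: [0.2, -0.0, -2.0]
width: 0.106
gripper_force: 25.0
```

```bash
python3 -c "
from h import *
go([.527,.181,.1005+.1],-3.1)"
```

```text
t 12.8 pos [0.528  0.1805 0.1516] yaw -3.16 tilt 0.2 -> tool shift [ 0.0005 -0.0009 -0.0489] turn -0.001 F [ 0.2 -0.  -2. ] w 0.106 g 25.0
```

Emit:
nudge_tcp(
  deltas=[0, 0, -0.4, 0, 0, 0, 0, -0.5, 0, 0, 0, 0, -0.4, 0, 0, 0, 0, 0, 0, 0, -0.3, 0, 0, 0, 0, -0.5, 0, 0, 0, 0, -0.6, 0, 0, 0, 0, -0.6, 0, 0, 0, 0, -0.6, 0, 0, 0, 0, -0.6, 0, 0, 0, 0],
)

```text
clock: 13.8
position: [0.5165, 0.0182, 0.2129]
ee_rot: [-2.282, -2.158, 0.003]
force: [0.4, 0.2, -1.9]
width: 0.107
gripper_force: 25.0
```

Emit:
nudge_tcp(
  deltas=[-0.6, 0, 0, 0, 0, -0.6, 0, 0, 0, 0, -0.6, 0, 0, 0, 0, -0.6, 0, 0, 0, 0, -0.6, 0, 0, 0, 0, -0.6, 0, 0, 0, 0, -0.6, 0, 0, 0, 0, -0.6, 0, 0, 0, 0, 0, 0, 0, 0, 0],
)

```text
clock: 14.7
position: [0.502, -0.2246, 0.2134]
ee_rot: [2.289, 2.151, -0.005]
force: [-0.8, -0.9, -2.2]
width: 0.105
gripper_force: 25.0
```

```bash
python3 -c "
from h import *
go([.487,-.319,.21],-3.1)"
```

```text
t 14.7 pos [ 0.502  -0.2246  0.2134] yaw -3.55 tilt 0.18 -> tool shift [-0.0951 -0.0091  0.0036] turn -0.0079 F [-0.8 -0.9 -2.2] w 0.105 g 25.0
```

In the tool's units: -0.03 m is -0.6, -0.02 m is -0.4.

Emit:
nudge_tcp(
  deltas=[-0.6, -0.06, 0, 0, 0, -0.6, -0.06, 0, 0, 0, -0.4, -0.06, 0, 0, 0, -0.2, 0, 0, 0, 0, -0.1, 0, 0, 0, 0, 0, 0, 0, 0, 0, 0, 0, 0, 0, 0, 0, 0, 0, 0, 0],
)

```text
clock: 15.5
position: [0.4911, -0.3122, 0.2141]
ee_rot: [-2.279, -2.161, -0.001]
force: [-0.2, 0.5, -1.3]
width: 0.106
gripper_force: 25.0
```

```bash
python3 -c "
from h import *
go([.487,-.319,.21],-3.1)
S=snap('side','side3.png');T=snap('top','top3.png')
cv2.imwrite('pics/c3.png',np.hstack([S['image'][90:400,170:470],T['image'][100:410,130:430]]))"
```

```text
t 15.5 pos [ 0.4911 -0.3122  0.2141] yaw -3.05 tilt 0.04 -> tool shift [-0.007  -0.0037  0.0041] turn 0.0009 F [-0.2  0.5 -1.3] w 0.106 g 25.0
```

View pics/c3.png

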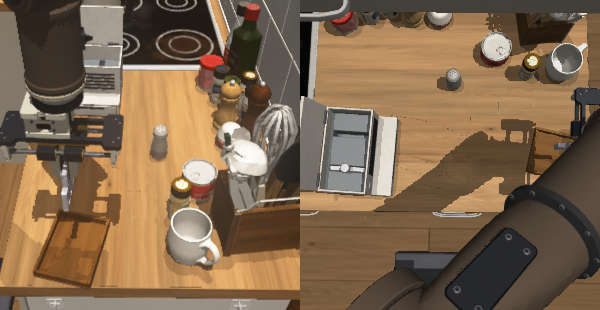

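The side crop shows the plate hanging upright from the gripper at (65,190) over the tray. In the top crop the flap is open, the drawer is flush, the insert sits in its slot at (345,168), and the bystanders haven't moved. One last centring step, then I let it settle.

Emit:
nudge_tcp(
  deltas=[-0.08, -0.04, 0, 0, 0, -0.06, -0.04, 0, 0, 0, 0, 0, 0, 0, 0, 0, 0, 0, 0, 0, 0, 0, 0, 0, 0, 0, 0, 0, 0, 0, 0, 0, 0, 0, 0, 0, 0, 0, 0, 0],
)

```text
clock: 16.4
position: [0.4863, -0.3202, 0.2143]
ee_rot: [-2.282, -2.16, -0.0]
force: [0.9, -1.0, -1.6]
width: 0.107
gripper_force: 25.0
```

```bash
python3 -c "
from h import *
go([.487,-.319,.21],-3.1); print(arm.sign_off())"
```

```text
t 16.4 pos [ 0.4863 -0.3202  0.2143] yaw -3.14 tilt 0.0 -> tool shift [0.0012 0.0006 0.0043] turn -0.0008 F [ 0.9 -1.  -1.6] w 0.107 g 25.0
the job is handed in; nothing more can be done
None
```

The job is handed in at 16.4 s with the drawer pushed shut, the flap swung back and staying open, the insert still in its slot, and the filter plate held upright over the middle of the tray, its lower edge about 14 cm above it; the hand-in returned no verdict.

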